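Load a specimen plate onto the microscope stage

ROBOT

A 6-joint arm with a two-finger parallel gripper is mounted at the origin on the work surface. World frame = base frame: x ahead of the robot, y to its left, z up, the work surface at z = 0. Lengths are in m, angles in rad, forces in N, time in s.
With the tool pointing down it reaches from about 0.35 to 0.975 m from the base axis. Payload 4.9 kg.
Tool frame: the origin (TCP) lies midway between the tips of the shut fingers; the grasp point (between the pads) lies 19 mm behind it; z points along the fingers, y is the line along which they close (so a half turn about z gives the same grasp; the last joint's range is limited). The gripper opens to 85 mm and grips with 20 to 120 N. Pads are 22 mm wide; open, the fingers measure 114 mm over their backs; the gripper's body (76 mm by 85 mm) begins 54 mm behind the grasp point. The pads swing forward as they close: fully open they stand 13 mm farther back than shut.
Start: joints at [-0.119, 0.053, 1.613, -0, 1.476, -0.119], TCP at [0.625, 0, 0.231] pointing down, gripper open.
Joint ranges: [-3.01, 3.01], [-1.01, 2.22], [0.06, 2.58], [-1.02, 4.17], [0.09, 2.62], [-3.14, 3.14]. Speed limits (rad/s): [2.57, 2.57, 3.14, 3.14, 3.14, 3.14].

INTERFACE

Orientations are given as a unit quaternion [w, x, y, z].
In Python, from plant import * gives the robot as it stands.
- The arm moves only by the tool jog_arm, never from a script. Its argument "targets" is a list of rows, each a list of 3 entries, a list of its own where there are three numbers: the shift along the tool's x, y, z in units of 25 mm (1.0 is 25 mm), then the turn, a rotation vector about the tool's x, y, z in units of 8 degrees (1.0 is 8 degrees), then the opening in per cent of the stroke, from 0 (shut) to 100 (fully open). A call has 1 to 8 rows; each row is the pose to reach, as a shift and turn from the pose commanded when the call began, along the tool's axes at that moment; what a row does not reach only later rows make up. A row lasts 1/8 s, in which the tool goes at most 62.5 mm and 10.7 degrees, less where a joint would pass 70% of its speed; a pose out of reach is approached as far as the arm can. A call with a gripper value outside its range is refused whole. The fingers move at their own pace and stop on an object; the grip force is fixed at half the most. Time passes only in rows, so rows that repeat a pose let the fingers close. It gives the time, the measured TCP pose, the force, the opening and the grip force at its end, in the units of the state.
- state(): the state, without advancing time (a new reading comes with each control period).
- grab_frame(name): name is "scene" or "side" or "wrist"; returns (picture, depth): 400x640x3 uint8, red, green, blue; 400x640 float32, m along the optical axis (not along the pixel's ray), 0 where there is no reading.
- camera_params(name): a dict with "fovy" (degrees; the focal length in pixels is half the picture's height over the tangent of half this angle, whatever the lens; pixels are square), "cx", "cy" (the principal point, pixels), "rvec" (rotation vector, rad) and "tvec" (3), from world to camera coordinates, as OpenCV has them; the wrist camera has in their place "hand_eye" (4x4, takes a point from camera to tool coordinates, whose origin is the TCP and whose axes are the flange's). Camera axes: x right, y down, z forward; pixel columns grow to the right and rows downward; lengths in m; the calibration is good to about 2 mm. A picture is of the moment at which its call begins: read the wrist's pose just before it. camera_params takes no time and is no camera call.
- job_done(): hands the job in; it is judged then, once.
The state is a dict: "time": time; "joint_pos": joint angles; "joint_vel": joint speeds; "joint_efforts": joint torques, N m; "tool_pos": TCP position; "tool_rot": TCP orientation; "contact_force": force on the tool from outside, world axes, zero at the start; "ft_torque": the same for the moment, N m; "gripper_width": opening from 0.0 (shut) to 1.0 (fully open); "grasp_force": force on a finger pad.
Only numpy, scipy, OpenCV 4.12 (cv2) and the standard library are available. Lean on these libraries where they do the work, as an engineer would, in place of code of your own. Each camera call takes 0.05 s, during which the arm holds its last target. There are 200 camera calls.

TASK

Slide the specimen plate with the single round window upward out of its sloping slot by its lower edge, over the crest and against the spring bar on the stage, until its rear edge drops down behind the sill and the spring holds it flat in its recess. Treat the glass gently, do not lift the plate clear of the loader, and leave the other plate and the things standing around undisturbed.

Things in the scene. Friction and masses are not known exactly. Their poses are not given: they have to be found in the camera images.
- loader: White fixed two-lane plate loader, dark tracks, 340 x 224 x 114 mm. Origin on the bench under the crest, midway between the lanes; x up the ramp and over the stage, y left across the lanes, z up (all offsets below are in this frame). Lane centrelines y = -51 and +51 mm, lanes 94 mm wide. Side walls rise 12 mm above the slope, 8 mm above the sill.
- loader_foot (a point): Foot of the slope, x -130, y 0, z 30 mm. Each lane rises from here at 30 degrees along x. Stops 9 mm high at the foot carry the plate's lower edge. From 15 to 75 mm up the slope, lips overhang the plate's side edges by 10 mm, 9 mm off the slope, making the slot.
- loader_channel (a point): Point in the middle wall at x -65, y 0, z 67 mm, half-way up the slope surface. Slope, stops, sill and recess floor are side strips only: along each lane's middle runs an open channel 46 mm wide, free down to z 10 mm under the slope and 50 mm under the stage, where shut fingers can reach under the plate and push the middle of its lower edge.
- loader_crest (a point): Top of the slope, x 0, y 0, z 105 mm, 150 mm of slope from the foot. A plate tips over level by itself once its middle has passed it. Level ledge from here to the rear edge of an aluminium sill, at z 105 mm; beyond the sill a recess as wide as the lane, 5 mm deep (floor z 100 mm).
- loader_stage (a point): x 80, y 0, z 105 mm. Sill and spring bars sit on a clamped carriage, set differently each time and not measured: the sill's rear edge is at x 21 to 41 mm, the bar's face always 104 mm past it. A bar, 17 mm high, yields from 1.6 N, 0.8 N more per mm; 9 mm back, studs stop the plate hard. It must yield 6 mm for the plate to clear the sill; friction may then hold the rear edge up.
- dish_plate: The plate to load: aluminium, one round window 62 mm across; 110 mm long (own x), 90 wide (own y), 7 thick, about 0.16 kg. Origin: middle of its underside; x up the slope, z out of its windowed face. Starts in either lane, its lower edge on or within 1 mm of the foot stops. Seated: level between sill and bar, its top 2 mm above the sill.
- slide_plate: The other plate, in the other lane, to be left alone: same size and metal, but with three long narrow rectangular windows. Origin: middle of its underside.
- oil_bottle: Amber bottle, 40 mm across, 95 mm high, standing left of the loader; leave it. Origin: centre of its foot.
- stain_jar: Glass jar with a lid, 60 mm across, 70 mm high, standing left of the loader; leave it. Origin: centre of its foot.
- slide_case: Closed blue slide case, 100 by 70 by 35 mm, lying right of the loader; leave it. Origin: centre of its underside.
Not all that is in view belongs to the job. What is shaped like the dish_plate but blue or orange is not meant.

How it is judged:
By the outcome, as a careful person would: the job done as asked, in the order asked, and still so for the second after the job is handed in, with the robot touching nothing.
It also fails if it takes over 43 s, if anything falls off the work surface, if the arm or the gripper's body presses on something with over 40 N, if the wrist force passes 120 N, or if a joint passes its speed limit or range.

## Working session

There is one attempt and no reset: what is moved stays moved. The work goes in short steps, Python scripts to look and compute and a tool call to move; the robot and the scene stay as the last step left them, time stands still between calls to the robot, and variables do not carry over. Pictures are saved under pics/ and viewed, at most 10 in all, crops included, and the job is handed in when it is done.

Besides the shell and the picture viewer there is one more tool, called as name(argument=value, ...), one argument or row to a line, values as JSON. jog_arm: Moves the arm, as the interface text tells. Its arguments: {"type":"object","properties":{"targets":{"type":"array"}},"required":["targets"]}

```bash
mkdir -p pics; ls
python3 - <<'E'
from plant import *
import cv2,numpy as np
for n in ("scene","side"):
    p,d=grab_frame(n); cv2.imwrite(f"pics/{n}0.png",p[:,:,::-1]); np.save(f"{n}_d.npy",d); np.save(f"{n}_p.npy",p)
    c=camera_params(n); print(n,c)
print(camera_params("wrist")); print(state())
E
```

```text
pics
scene {'fovy': 57.67997339150931, 'cx': 319.00377738776564, 'cy': 202.885488646033, 'rvec': array([ 1.65514246,  1.90900303, -0.77509097]), 'tvec': array([ 0.11485592, -0.34310988,  1.31262716])}
side {'fovy': 42.584989745060795, 'cx': 321.4476347314344, 'cy': 199.66247985422464, 'rvec': array([ 2.06089472, -0.41930201,  0.2709237 ]), 'tvec': array([-0.57039157,  0.1673787 ,  1.03783167])}
{'fovy': 68.95377214533683, 'cx': 320.29966972451706, 'cy': 197.73374437003912, 'hand_eye': array([[-8.12238716e-04, -9.63538050e-01, -2.67570114e-01,
         6.80248110e-02],
       [ 9.99999665e-01, -7.54555284e-04, -3.18405205e-04,
        -1.52160127e-04],
       [ 1.04899087e-04, -2.67570283e-01,  9.63538340e-01,
        -1.42899620e-01],
       [ 0.00000000e+00,  0.00000000e+00,  0.00000000e+00,
         1.00000000e+00]])}
{'time': 0.1, 'joint_pos': array([-1.18974004e-01,  5.32582300e-02,  1.61412686e+00,  3.94170279e-06,
        1.47601774e+00, -1.19001013e-01]), 'joint_vel': array([-0.00065933, -0.00172668, -0.00331698,  0.00134136, -0.0020964 ,
       -0.00078086]), 'joint_efforts': array([ 6.14647306e-04, -3.94903493e+01, -3.71363103e+01, -4.52310599e-05,
        3.99340541e-03, -4.17574097e-05]), 'tool_pos': array([6.24444891e-01, 8.41251828e-05, 2.30224005e-01]), 'tool_rot': array([-7.12654496e-04,  7.07097075e-01,  7.07115908e-01, -5.57955946e-04]), 'contact_force': array([ 0.34782149, -0.07946683,  0.38420041]), 'ft_torque': array([ 0.00640745,  0.00536241, -0.00985153]), 'grasp_force': 0.0, 'gripper_width': 1.0003885184122732}
```

View pics/scene0.png

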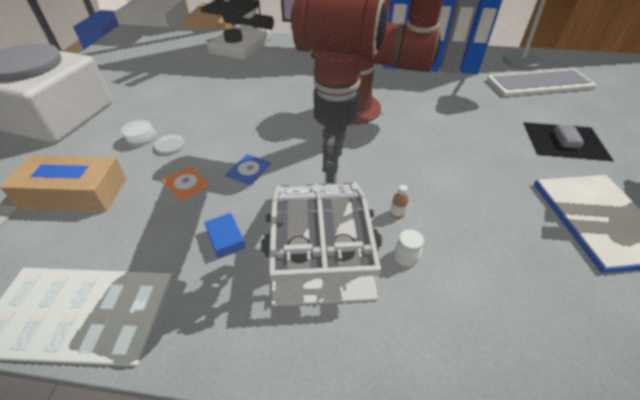

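View pics/side0.png

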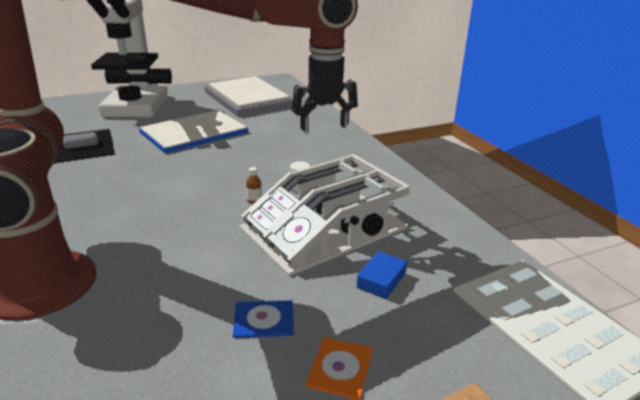

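The side view shows the dish plate (white, round window) in the lane on the right (about 297,230), the slide plate in the left lane (about 270,205), and the loader's foot toward the robot. The scene view shows the stage at about (320,250), the jar at (409,248) and the bottle at (400,202).

```bash
cat > h.py <<'E'
from plant import *
import cv2,numpy as np
from scipy.spatial.transform import Rotation as R
def f(c): return 200/np.tan(np.radians(c["fovy"]/2))
def q2R(q): return R.from_quat([q[1],q[2],q[3],q[0]]).as_matrix()
def pose(n,s=None):  # camera->world
    c=camera_params(n)
    if n=="wrist":
        T=np.eye(4);T[:3,:3]=q2R(s["tool_rot"]);T[:3,3]=s["tool_pos"]
        return T@np.array(c["hand_eye"]),c
    r=cv2.Rodrigues(c["rvec"])[0];T=np.eye(4);T[:3,:3]=r.T;T[:3,3]=-r.T@c["tvec"];return T,c
def cloud(n,d,s=None):
    T,c=pose(n,s);v,u=np.mgrid[0:400,0:640]
    p=np.stack([(u-c["cx"])/f(c)*d,(v-c["cy"])/f(c)*d,d],-1)
    P=p@T[:3,:3].T+T[:3,3];P[d<=0]=np.nan;return P
def proj(n,X,s=None):
    T,c=pose(n,s);p=(np.atleast_2d(X)-T[:3,3])@T[:3,:3]
    return np.c_[p[:,0]/p[:,2]*f(c)+c["cx"],p[:,1]/p[:,2]*f(c)+c["cy"]]
E
python3 - <<'E'
from h import *
s=state();p,d=grab_frame("wrist");np.save("w0_p.npy",p);np.save("w0_d.npy",d);cv2.imwrite("pics/w0.png",p[:,:,::-1])
import pickle;pickle.dump(s,open("w0.pkl","wb"))
P=cloud("side",np.load("side_d.npy"))
for u,v in [(297,230),(270,205),(292,268),(244,222),(345,160),(405,190),(320,200),(380,275)]: print(u,v,P[v,u].round(4))
P=cloud("wrist",d,s);print(np.nanmin(P.reshape(-1,3),0),np.nanmax(P.reshape(-1,3),0))
E
```

```text
297 230 [ 0.5187 -0.1027  0.0623]
270 205 [0.4982 0.0179 0.0636]
292 268 [ 0.485  -0.1598  0.0098]
244 222 [ 0.4466  0.0686 -0.001 ]
345 160 [0.7275 0.0931 0.1068]
405 190 [ 0.7897 -0.0976  0.1038]
320 200 [ 0.5911 -0.0595  0.0987]
380 275 [ 0.6284 -0.2775  0.0344]
[ 0.10785998 -1.135237   -0.75798608] [2.15608918 0.20478288 0.33396875]
```

View pics/w0.png

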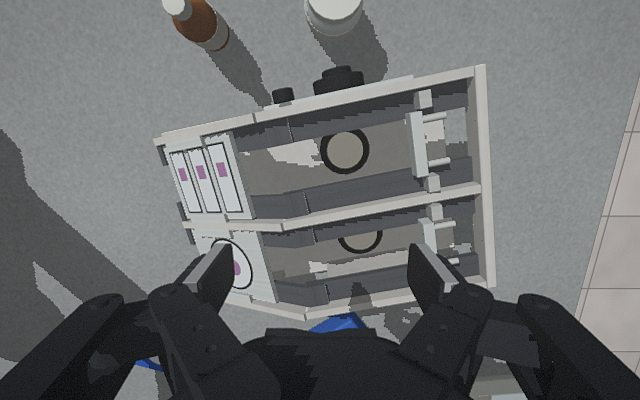

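The wrist view shows the right lane holding the round-window plate (about 232,262), the left lane the three-window plate (200,178), the crest bends at (255,117) and (283,226), and the spring bars at (417,145) and (430,240).

```bash
cat > fit.py <<'E'
from h import *
import pickle
from scipy.optimize import minimize
s=pickle.load(open("w0.pkl","rb"));d=np.load("w0_d.npy");P=cloud("wrist",d,s)
T,c=pose("wrist",s)
m=np.isfinite(P[...,2])&(P[...,0]>0.42)&(P[...,0]<.9)&(P[...,1]>-.2)&(P[...,1]<.15)
m[210:,:]&=False; m[:60]=False
Q=P[m]
w=Q[(Q[:,2]>.109)&(Q[:,2]<.118)]
# yaw: sharpness of y histogram
best=max((np.sum(np.histogram(-w[:,0]*np.sin(a)+w[:,1]*np.cos(a),np.arange(-.4,.3,.001))[0].astype(float)**2),a) for a in np.radians(np.arange(-30,30,.25)))
a=best[1];print("yaw",np.degrees(a),len(w))
h,e=np.histogram(-w[:,0]*np.sin(a)+w[:,1]*np.cos(a),np.arange(-.4,.3,.002));print([(round(x,3),n) for x,n in zip(e,h) if n>15])
L=np.c_[Q[:,0]*np.cos(a)+Q[:,1]*np.sin(a),-Q[:,0]*np.sin(a)+Q[:,1]*np.cos(a),Q[:,2]]
np.save("L.npy",L)
h,e=np.histogram(w[:,0]*np.cos(a)+w[:,1]*np.sin(a),np.arange(.4,.9,.005));print([(round(x,3),n) for x,n in zip(e,h) if n>5])
E
python3 fit.py
```

```text
yaw 11.25 7231
[(np.float64(-0.166), np.int64(25)), (np.float64(-0.164), np.int64(26)), (np.float64(-0.162), np.int64(30)), (np.float64(-0.16), np.int64(23)), (np.float64(-0.158), np.int64(41)), (np.float64(-0.156), np.int64(59)), (np.float64(-0.154), np.int64(74)), (np.float64(-0.152), np.int64(30)), (np.float64(-0.15), np.int64(169)), (np.float64(-0.148), np.int64(243)), (np.float64(-0.146), np.int64(257)), (np.float64(-0.144), np.int64(292)), (np.float64(-0.142), np.int64(295)), (np.float64(-0.14), np.int64(34)), (np.float64(-0.138), np.int64(58)), (np.float64(-0.136), np.int64(53)), (np.float64(-0.134), np.int64(61)), (np.float64(-0.132), np.int64(56)), (np.float64(-0.13), np.int64(53)), (np.float64(-0.128), np.int64(56)), (np.float64(-0.126), np.int64(76)), (np.float64(-0.124), np.int64(40)), (np.float64(-0.122), np.int64(54)), (np.float64(-0.12), np.int64(64)), (np.float64(-0.118), np.int64(79)), (np.float64(-0.116), np.int64(113)), (np.float64(-0.114), np.int64(112)), (np.float64(-0.112), np.int64(88)), (np.float64(-0.11), np.int64(57)), (np.float64(-0.108), np.int64(60)), (np
[... 2025 characters left out ...]
64(0.67), np.int64(114)), (np.float64(0.675), np.int64(113)), (np.float64(0.68), np.int64(112)), (np.float64(0.685), np.int64(113)), (np.float64(0.69), np.int64(113)), (np.float64(0.695), np.int64(194)), (np.float64(0.7), np.int64(539)), (np.float64(0.705), np.int64(574)), (np.float64(0.71), np.int64(377)), (np.float64(0.715), np.int64(378)), (np.float64(0.72), np.int64(194)), (np.float64(0.725), np.int64(195)), (np.float64(0.73), np.int64(150)), (np.float64(0.735), np.int64(117)), (np.float64(0.74), np.int64(119)), (np.float64(0.745), np.int64(121)), (np.float64(0.75), np.int64(116)), (np.float64(0.755), np.int64(1057)), (np.float64(0.76), np.int64(852)), (np.float64(0.765), np.int64(169))]
```

```bash
cat >> fit.py <<'E'
print('----')
def colfit(y0,y1,zf):
    k=(L[:,1]>y0)&(L[:,1]<y1)&zf;return L[k]
for y0,y1 in((-.156,-.137),(-.054,-.034)):
    t=colfit(y0,y1,(L[:,2]>.109)&(L[:,2]<.118)&(L[:,0]>.56)&(L[:,0]<.75))
    b=np.arange(.57,.75,.03);mid=[(np.percentile(t[(abs(t[:,0]-x)<.012),1],[3,50,97])).round(4) for x in b];print(np.array(mid).T)
    print("z level",np.median(t[:,2]))
    for x in np.arange(.40,.58,.01):
        k=L[(abs(L[:,0]-x)<.003)&(L[:,1]>y0+.007)&(L[:,1]<y1-.007)]
        if len(k): print(round(x,2),np.median(k[:,2]).round(4),end='; ')
# lane profiles: side strips and sill
for yc in (-.146-.051,-.146+.051):
  for dy in (-.035,.035):
    print("\nlane",yc,dy)
    for x in np.arange(.40,.76,.006):
        k=L[(abs(L[:,0]-x)<.003)&(abs(L[:,1]-yc-dy)<.005)]
        if len(k)>3: print(round(x,3),np.median(k[:,2]).round(4),end='; ')
E
sed -i 's/^print("yaw.*$/print(a)/;s/^h,e=.*$//;s/m\[210:,:\]&=False/m[235:,:]=False/' fit.py; python3 fit.py
```

```text
yaw 11.5 8885
----
[[-0.1521 -0.1523 -0.1522 -0.1522 -0.1523 -0.1557 -0.1523]
 [-0.1477 -0.1479 -0.1478 -0.1479 -0.1478 -0.1475 -0.1476]
 [-0.1444 -0.1443 -0.1443 -0.1443 -0.1443 -0.1376 -0.1443]]
z level 0.11317178956320456
0.4 0.0006; 0.41 0.0005; 0.44 0.0407; 0.45 0.0467; 0.46 0.0527; 0.47 0.0585; 0.48 0.0644; 0.49 0.07; 0.5 0.076; 0.51 0.0808; 0.52 0.0865; 0.53 0.0916; 0.54 0.0972; 0.55 0.1034; 0.56 0.1079; 0.57 0.1125; [[-0.0505 -0.0505 -0.0504 -0.0504 -0.0504 -0.0506 -0.0504]
 [-0.0466 -0.0466 -0.0466 -0.0466 -0.0466 -0.0467 -0.0466]
 [-0.0429 -0.0428 -0.0428 -0.0428 -0.0428 -0.0428 -0.0428]]
z level 0.11329786889005744
0.44 0.0419; 0.45 0.0475; 0.46 0.0528; 0.47 0.0586; 0.48 0.0652; 0.49 0.0703; 0.5 0.0762; 0.51 0.0817; 0.52 0.0872; 0.53 0.0941; 0.54 0.0993; 0.55 0.1052; 0.56 0.1107; 0.57 0.1139; 
lane -0.19699999999999998 -0.035
0.706 0.0099; 0.712 0.0102; 0.718 0.0105; 0.724 0.0104; 0.748 0.0102; 0.754 0.0106; 
lane -0.19699999999999998 0.035
0.4 0.0005; 0.406 0.0002; 0.412 0.0003; 0.436 0.0358; 0.442 0.0369; 0.448 0.0395; 0.454 0.0503; 0.46 0.0531; 0.466 0.0567; 0.472 0.059
[... 1487 characters left out ...]
0.454 0.0464; 0.46 0.0517; 0.466 0.055; 0.472 0.0581; 0.478 0.0613; 0.484 0.0656; 0.49 0.0693; 0.496 0.072; 0.502 0.0756; 0.508 0.0753; 0.514 0.0787; 0.52 0.0822; 0.526 0.0854; 0.532 0.0887; 0.538 0.0881; 0.544 0.0877; 0.55 0.0912; 0.556 0.0948; 0.562 0.0978; 0.568 0.1016; 0.574 0.1047; 0.58 0.1053; 0.586 0.1053; 0.592 0.1053; 0.598 0.1004; 0.604 0.1004; 0.61 0.1002; 0.616 0.1004; 0.622 0.1004; 0.628 0.1004; 0.634 0.1003; 0.64 0.1004; 0.646 0.1003; 0.652 0.1002; 0.658 0.1003; 0.664 0.1002; 0.67 0.1003; 0.676 0.1002; 0.682 0.1003; 0.688 0.1002; 0.694 0.1005; 0.7 0.1002; 0.706 0.1015; 0.712 0.1172; 0.718 0.1173; 0.724 0.1004; 0.73 0.1004; 0.736 0.1001; 0.742 0.1002; 0.748 0.1002; 0.754 0.1028;
```

jog_arm(
  targets=[
    [[-0.6,-0.9,0],[0,0,1.2],0],
    [[-1.2,-1.8,0],[0,0,2.4],0],
    [[-1.8,-2.8,0],[0,0,3.6],0],
    [[-2.4,-3.8,0],[0,0,4.9],0],
    [[-3.0,-4.8,0.5],[0,0,6.1],0],
    [[-3.6,-5.8,1],[0,0,7.4],0],
    [[-4.2,-6.7,1.5],[0,0,8.6],0],
    [[-4.55,-7.37,2],[0,0,9.81],0],
  ],
)

```text
time: 1.15
tool_pos: [0.4396, -0.1142, 0.1806]
tool_rot: [-0.0, 0.995, 0.097, -0.0]
contact_force: [-0.3, 0.6, -0.2]
gripper_width: -0.0
grasp_force: 0.0
```

```bash
cat >> h.py <<'E'
YAW=np.radians(11.5);C=np.array([.5738,-.1483])
RL=R.from_euler('z',YAW).as_matrix();O=RL@np.array([C[0],C[1],0])
def toL(p): return (np.asarray(p)-O)@RL
def tip():
    s=state();r=q2R(s["tool_rot"]);print("t",round(s["time"],2),"L mm",(toL(s["tool_pos"])*1e3).round(1),"toolx in L",(RL.T@r[:,0]).round(3),"z",(RL.T@r[:,2]).round(3),"F(L)",(RL.T@s["contact_force"]).round(2),s["gripper_width"].round(2));return s
E
python3 - <<'E'
from h import *
tip()
L=np.load("L.npy");L=L-[.5738,-.1483,0]
for y0,y1 in((-25,-5),(5,25+3)):
  k=L[(L[:,1]*1e3>y0)&(L[:,1]*1e3<y1)&(L[:,0]>.01)&(L[:,0]<.17)]*1e3
  a=k[(k[:,2]>103.5)&(k[:,2]<106)&(k[:,0]<60)];b=k[(k[:,2]>116)&(k[:,2]<120)&(k[:,0]>100)]
  f=k[(abs(k[:,2]-100)<1)&(k[:,0]<60)]
  print("sill edge",np.percentile(a[:,0],[97,99.5]),"floor starts",np.percentile(f[:,0],[0.5,3]),"bar",np.percentile(b[:,0],[.5,3,50,97]) if len(b) else None)
E
```

```text
Traceback (most recent call last):
  File "h.py", line 23, in tip
    s=state();r=q2R(s["tool_rot"]);print("t",round(s["time"],2),"L mm",(toL(s["tool_pos"])*1e3).round(1),"toolx in L",(RL.T@r[:,0]).round(3),"z",(RL.T@r[:,2]).round(3),"F(L)",(RL.T@s["contact_force"]).round(2),s["gripper_width"].round(2));return s
                                                                                                                                                                                                                  ^^^^^^^^^^^^^^^^^^^^^^^^
AttributeError: 'float' object has no attribute 'round'
```

```bash
sed -i 's/s\["gripper_width"\].round(2)/round(s["gripper_width"],2)/' h.py
python3 - <<'E'
from h import *
s=tip()
p,d=grab_frame("wrist");cv2.imwrite("pics/w1.png",p[:,:,::-1])
P=toL(cloud("wrist",d,s))*1e3
m=np.isfinite(P[...,2])&(P[...,2]>35)&(P[...,2]<60)&(abs(P[...,1]+51)<42)&(P[...,0]>-140)&(P[...,0]<-100)
np.save("P1.npy",P)
L=np.load("L.npy");L=L-[.5738,-.1483,0]
for y0,y1 in((-25,-5),(5,28)):
  k=L[(L[:,1]*1e3>y0)&(L[:,1]*1e3<y1)&(L[:,0]>.01)&(L[:,0]<.17)]*1e3
  a=k[(k[:,2]>103.5)&(k[:,2]<106)&(k[:,0]<60)];b=k[(k[:,2]>116)&(k[:,2]<120)&(k[:,0]>100)]
  f=k[(abs(k[:,2]-100)<1)&(k[:,0]<60)]
  print("sill edge",np.percentile(a[:,0],[97,99.5]),"floor starts",np.percentile(f[:,0],[0.5,3]),"bar",np.percentile(b[:,0],[.5,3,50,97]) if len(b) else None)
print(proj("wrist",O+RL@np.array([-.1335,-.051,.036]),s))
E
```

```text
t 1.15 L mm [-165.7  -51.2  180.6] toolx in L [ 1.    -0.006 -0.   ] z [-0.  0. -1.] F(L) [-0.13  0.62 -0.22] -0.0
sill edge [21.81025236 21.95712949] floor starts [22.11242083 23.36521392] bar [126.01324589 127.67752284 138.82020549 144.56071795]
sill edge [21.65717685 21.92058078] floor starts [21.06121492 23.02711884] bar [125.92285975 127.03450578 137.74570698 144.49979421]
[[320.26993257 154.10325324]]
```

View pics/w1.png

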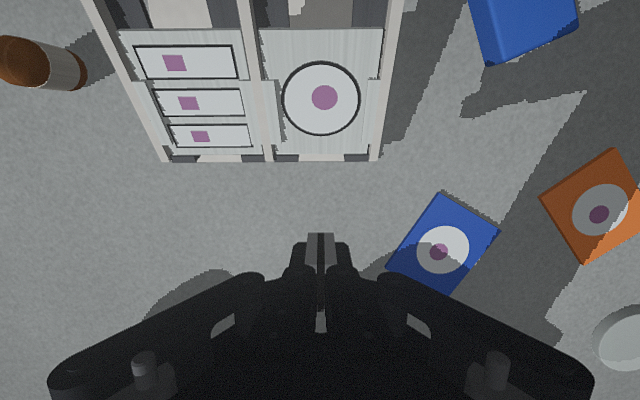

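The lower edge of the round-window plate lies at row ≈154, centred at column ≈322, right ahead of the shut fingers (column 320); the way down in front of the foot is clear.

jog_arm(
  targets=[
    [[0,0,2.0],[0,0,0],0],
    [[0,0,4.0],[0,0,0],0],
    [[0,0,5.5],[0,0,0],0],
    [[0,0,6.4],[0,0,0],0],
    [[0,0,6.4],[0,0,0],0],
    [[0.3,0,6.4],[0,0,0],0],
    [[0.6,0,6.4],[0,0,0],0],
    [[0.6,0,6.4],[0,0,0],0],
  ],
)

```text
time: 2.2
tool_pos: [0.4571, -0.111, 0.0227]
tool_rot: [0.001, 0.995, 0.101, 0.001]
contact_force: [0.1, -0.9, 0.4]
gripper_width: -0.001
grasp_force: 0.0
```

jog_arm(
  targets=[
    [[0.08,0,0],[0,0,0],0],
    [[0.16,0,0],[0,0,0],0],
    [[0.2,0,0],[0,0,0],0],
    [[0.24,0,0],[0,0,0],0],
    [[0.24,0,0],[0,0,0],0],
  ],
)

```text
time: 2.82
tool_pos: [0.461, -0.1096, 0.0212]
tool_rot: [-0.0, 0.995, 0.1, -0.0]
contact_force: [-1.7, -1.4, 0.4]
gripper_width: -0.001
grasp_force: 0.9
```

```bash
python3 -c "
from h import *
tip()"
```

```text
t 2.83 L mm [-143.9  -51.    21.2] toolx in L [ 1.     0.    -0.001] z [-0.001  0.    -1.   ] F(L) [-1.93 -0.99  0.41] -0.0
```

jog_arm(
  targets=[
    [[0.12,0,-0.07],[0,0,0],0],
    [[0.26,0,-0.15],[0,0,0],0],
    [[0.4,0,-0.23],[0,0,0],0],
    [[0.54,0,-0.31],[0,0,0],0],
    [[0.68,0,-0.39],[0,0,0],0],
    [[0.82,0,-0.47],[0,0,0],0],
    [[0.96,0,-0.55],[0,0,0],0],
    [[1.1,0,-0.63],[0,0,0],0],
  ],
)

```text
time: 3.82
tool_pos: [0.4883, -0.104, 0.0372]
tool_rot: [-0.0, 0.995, 0.1, -0.0]
contact_force: [-5.0, -1.0, 1.7]
gripper_width: 0.002
grasp_force: 2.7
```

```bash
python3 -c "
from h import *
s=tip()
p,d=grab_frame('wrist');cv2.imwrite('pics/w2.png',p[:,:,::-1])"
```

```text
t 3.83 L mm [-116.   -51.    37.2] toolx in L [ 1.     0.    -0.001] z [-0.001  0.    -1.   ] F(L) [-5.07  0.06  1.66] 0.0
```

View pics/w2.png

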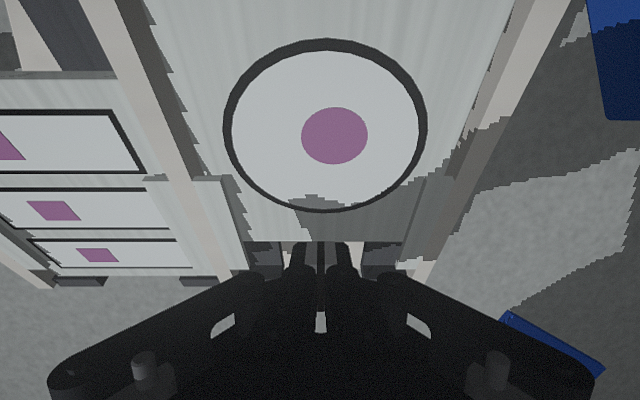

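The plate has left its stop and is riding up squarely, its lower edge at row ≈240 against the fingertips at (320,245).

jog_arm(
  targets=[
    [[0.14,0,-0.08],[0,0,0],0],
    [[0.28,0,-0.16],[0,0,0],0],
    [[0.42,0,-0.24],[0,0,0],0],
    [[0.56,0,-0.32],[0,0,0],0],
    [[0.7,0,-0.4],[0,0,0],0],
    [[0.84,0,-0.48],[0,0,0],0],
    [[0.98,0,-0.56],[0,0,0],0],
    [[1.12,0,-0.65],[0,0,0],0],
  ],
)

```text
time: 4.88
tool_pos: [0.5156, -0.0984, 0.0533]
tool_rot: [-0.0, 0.995, 0.1, -0.0]
contact_force: [-4.6, -0.8, 1.0]
gripper_width: 0.005
grasp_force: 2.4
```

```bash
python3 -c "
from h import *
tip()"
```

```text
t 4.88 L mm [-88.2 -50.9  53.3] toolx in L [ 1.     0.    -0.001] z [-0.001  0.    -1.   ] F(L) [-4.73  0.1   0.97] 0.0
```

jog_arm(
  targets=[
    [[0.13,0,-0.075],[0,0,0],0],
    [[0.26,0,-0.15],[0,0,0],0],
    [[0.39,0,-0.22],[0,0,0],0],
    [[0.52,0,-0.3],[0,0,0],0],
    [[0.63,0,-0.36],[0,0,0],0],
    [[0.72,0,-0.41],[0,0,0],0],
    [[0.8,0,-0.46],[0,0,0],0],
    [[0.86,0,-0.5],[0,0,0],0],
  ],
)

```text
time: 5.88
tool_pos: [0.5369, -0.0941, 0.0659]
tool_rot: [-0.0, 0.995, 0.1, 0.0]
contact_force: [-4.9, -1.4, 0.9]
gripper_width: -0.002
grasp_force: 2.2
```

jog_arm(
  targets=[
    [[0.04,0,-0.02],[0,0,0],0],
    [[0.08,0,-0.045],[0,0,0],0],
    [[0.12,0,-0.07],[0,0,0],0],
    [[0.16,0,-0.09],[0,0,0],0],
    [[0.2,0,-0.115],[0,0,0],0],
    [[0.24,0,-0.14],[0,0,0],0],
    [[0.28,0,-0.16],[0,0,0],0],
    [[0.32,0,-0.185],[0,0,0],0],
  ],
)

```text
time: 6.88
tool_pos: [0.5447, -0.0925, 0.0705]
tool_rot: [-0.0, 0.995, 0.1, 0.0]
contact_force: [-3.2, -0.6, 0.2]
gripper_width: -0.003
grasp_force: 2.1
```

```bash
cat >> h.py <<'E'
def look(name=None):
    s=tip();p,d=grab_frame("wrist")
    if name: cv2.imwrite(f"pics/{name}.png",p[:,:,::-1])
    P=toL(cloud("wrist",d,s))*1e3
    k=P[np.isfinite(P[...,2])&(abs(P[...,1]+51)<42)&(abs(P[...,1]+51)>32)&(P[...,0]>-90)&(P[...,0]<150)]
    for x in range(-80,150,6):
        q=k[abs(k[:,0]-x)<2]
        if len(q)>3: print(x,[round(float(np.median(r[:,2])),1) if len(r)>2 else None for r in (q[q[:,1]>-51],q[q[:,1]<-51])],end="; ")
    print();return P,p
E
python3 -c "
from h import *
look()"
```

```text
t 6.88 L mm [-58.5 -51.   70.5] toolx in L [1. 0. 0.] z [ 0. -0. -1.] F(L) [-3.21  0.04  0.16] -0.0
-80 [59.3, 58.9]; -74 [62.1, 62.0]; -68 [126.6, 127.4]; -62 [144.1, 144.1]; -56 [147.9, 148.3]; -50 [147.1, 148.1]; -44 [126.2, 88.8]; -38 [91.0, 91.0]; -32 [94.5, 94.6]; -26 [97.9, 98.0]; -20 [101.5, 101.4]; -14 [104.9, 104.8]; -8 [108.5, 108.6]; -2 [111.9, 112.1]; 4 [115.2, 115.6]; 10 [118.7, 118.9]; 16 [122.3, 122.3]; 22 [125.8, 125.8]; 28 [129.2, 129.2]; 34 [132.6, 132.7];
```

jog_arm(
  targets=[
    [[0.04,0,-0.04],[0,0,0],0],
    [[0.08,0,-0.08],[0,0,0],0],
    [[0.12,0,-0.12],[0,0,0],0],
    [[0.16,0,-0.16],[0,0,0],0],
    [[0.2,0,-0.2],[0,0,0],0],
    [[0.24,0,-0.24],[0,0,0],0],
    [[0.28,0,-0.28],[0,0,0],0],
    [[0.32,0,-0.32],[0,0,0],0],
  ],
)

```text
time: 7.92
tool_pos: [0.5525, -0.091, 0.0785]
tool_rot: [0.0, 0.995, 0.1, -0.0]
contact_force: [-2.7, 0.0, 0.2]
gripper_width: 0.003
grasp_force: 1.2
```

```bash
python3 -c "
from h import *
look()"
```

```text
t 7.92 L mm [-50.6 -51.   78.5] toolx in L [ 1.  0. -0.] z [-0. -0. -1.] F(L) [-2.64  0.58  0.17] 0.0
-80 [58.6, 58.2]; -74 [62.6, 62.7]; -68 [65.5, 65.8]; -62 [69.2, 69.2]; -56 [148.6, 149.2]; -50 [152.8, 153.0]; -44 [157.3, 157.8]; -38 [147.0, 147.4]; -32 [97.1, 97.2]; -26 [100.1, 100.1]; -20 [102.9, 103.1]; -14 [106.0, 105.9]; -8 [108.8, 108.9]; -2 [111.8, 111.8]; 4 [114.6, 114.7]; 10 [117.6, 117.8]; 16 [120.5, 120.6]; 22 [123.3, 123.5]; 28 [126.4, 126.3]; 34 [129.3, 129.3]; 40 [132.2, 132.2]; 46 [134.7, 134.6];
```

jog_arm(
  targets=[
    [[0.03,0,-0.05],[0,0,0],0],
    [[0.06,0,-0.1],[0,0,0],0],
    [[0.09,0,-0.15],[0,0,0],0],
    [[0.12,0,-0.2],[0,0,0],0],
    [[0.15,0,-0.25],[0,0,0],0],
    [[0.18,0,-0.3],[0,0,0],0],
    [[0.21,0,-0.35],[0,0,0],0],
    [[0.24,0,-0.4],[0,0,0],0],
  ],
)

```text
time: 8.98
tool_pos: [0.5584, -0.0898, 0.0886]
tool_rot: [0.0, 0.995, 0.1, 0.0]
contact_force: [-2.1, 0.1, 1.2]
gripper_width: 0.001
grasp_force: 1.3
```

```bash
python3 -c "
from h import *
look()"
```

```text
t 8.97 L mm [-44.5 -51.   88.6] toolx in L [1. 0. 0.] z [ 0. -0. -1.] F(L) [-2.04  0.49  1.24] 0.0
-80 [58.6, 58.6]; -74 [62.4, 62.2]; -68 [65.6, 65.7]; -62 [69.2, 69.0]; -56 [72.6, 72.6]; -50 [158.4, 159.1]; -44 [163.3, 163.8]; -38 [167.6, 168.1]; -32 [156.9, 157.5]; -26 [105.5, 105.6]; -20 [107.1, 106.9]; -14 [108.6, 108.6]; -8 [110.1, 110.1]; -2 [111.8, 111.8]; 4 [113.3, 113.3]; 10 [114.8, 114.9]; 16 [116.3, 116.5]; 22 [118.0, 118.0]; 28 [119.4, 119.6]; 34 [121.1, 121.1]; 40 [122.6, 122.6]; 46 [124.2, 124.1]; 52 [125.7, 125.7]; 58 [127.0, 126.9];
```

jog_arm(
  targets=[
    [[0.03,0,-0.04],[0,0,0],0],
    [[0.06,0,-0.08],[0,0,0],0],
    [[0.09,0,-0.12],[0,0,0],0],
    [[0.12,0,-0.16],[0,0,0],0],
    [[0.15,0,-0.2],[0,0,0],0],
    [[0.18,0,-0.24],[0,0,0],0],
    [[0.21,0,-0.28],[0,0,0],0],
    [[0.24,0,-0.32],[0,0,0],0],
  ],
)

```text
time: 10.02
tool_pos: [0.5644, -0.0884, 0.0963]
tool_rot: [-0.0, 0.995, 0.1, 0.0]
contact_force: [-0.7, -0.7, 0.0]
gripper_width: 0.0
grasp_force: 0.3
```

```bash
python3 -c "
from h import *
look('w3')"
```

```text
t 10.03 L mm [-38.4 -50.9  96.3] toolx in L [1. 0. 0.] z [ 0.  0. -1.] F(L) [-0.85 -0.57  0.02] 0.0
-80 [59.3, 59.2]; -74 [62.2, 62.1]; -68 [65.7, 65.6]; -62 [69.0, 69.0]; -56 [72.6, 72.6]; -50 [75.9, 76.1]; -44 [163.2, 166.9]; -38 [171.7, 171.6]; -32 [175.2, 175.9]; -26 [164.6, 165.4]; -20 [115.8, 115.7]; -14 [115.2, 115.1]; -8 [114.6, 114.7]; -2 [114.1, 114.2]; 4 [113.7, 113.6]; 10 [113.3, 113.1]; 16 [112.7, 112.7]; 22 [112.3, 112.4]; 28 [111.8, 111.9]; 34 [111.3, 111.3]; 40 [110.8, 110.7]; 46 [110.3, 110.3]; 52 [109.9, 109.8]; 58 [109.3, 109.2]; 64 [108.8, 108.7]; 70 [108.2, 108.1];
```

View pics/w3.png

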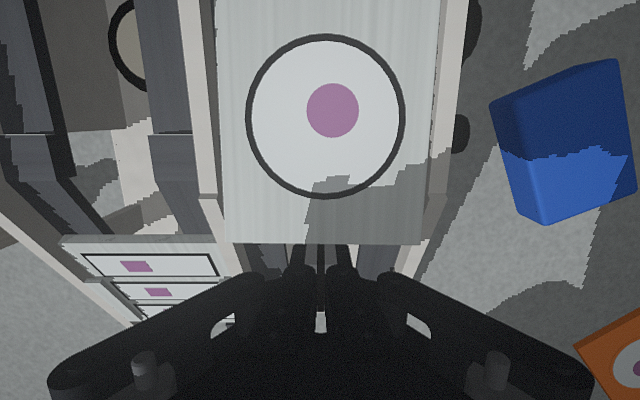

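The plate has tipped gently over the crest; its rear edge (row ≈243) rests on the fingertips and its front dips into the recess. Slide it on.

jog_arm(
  targets=[
    [[0.15,0,0],[0,0,0],0],
    [[0.35,0,0],[0,0,0],0],
    [[0.55,0,0],[0,0,0],0],
    [[0.75,0,0],[0,0,0],0],
    [[0.95,0,0],[0,0,0],0],
    [[1.15,0,0],[0,0,0],0],
    [[1.35,0,0],[0,0,0],0],
    [[1.55,0,0],[0,0,0],0],
  ],
)

```text
time: 11.08
tool_pos: [0.6025, -0.0808, 0.0964]
tool_rot: [0.0, 0.995, 0.1, -0.0]
contact_force: [-0.1, 0.0, -0.5]
gripper_width: 0.002
grasp_force: 0.3
```

```bash
python3 -c "
from h import *
look()"
```

```text
t 11.07 L mm [  0.5 -51.   96.4] toolx in L [ 1.  0. -0.] z [-0. -0. -1.] F(L) [-0.08  0.03 -0.45] 0.0
-62 [9.9, 10.2]; -56 [10.0, 10.4]; -50 [10.6, 10.2]; -44 [10.3, 10.4]; -38 [10.0, 10.6]; -32 [11.2, 10.3]; -14 [97.5, 97.3]; -8 [154.6, 154.5]; -2 [170.2, 170.1]; 4 [177.8, 177.9]; 10 [171.9, 172.3]; 16 [112.6, 112.5]; 22 [112.2, 112.2]; 28 [111.9, 112.0]; 34 [111.6, 111.7]; 40 [111.3, 111.4]; 46 [111.0, 111.1]; 52 [110.8, 110.8]; 58 [110.4, 110.5]; 64 [110.3, 110.3]; 70 [109.9, 109.9]; 76 [109.6, 109.6]; 82 [109.1, 109.2]; 88 [109.0, 108.9]; 94 [108.7, 108.7]; 100 [108.4, 108.3]; 106 [108.1, 108.0]; 112 [107.7, 107.7];
```

jog_arm(
  targets=[
    [[0.06,0,0],[0,0,0],0],
    [[0.12,0,0],[0,0,0],0],
    [[0.18,0,0],[0,0,0],0],
    [[0.24,0,0],[0,0,0],0],
    [[0.3,0,0],[0,0,0],0],
    [[0.36,0,0],[0,0,0],0],
    [[0.42,0,0],[0,0,0],0],
    [[0.44,0,0],[0,0,0],0],
  ],
)

```text
time: 12.12
tool_pos: [0.6116, -0.0791, 0.0961]
tool_rot: [0.0, 0.995, 0.1, -0.002]
contact_force: [-8.0, -3.1, 3.3]
gripper_width: 0.0
grasp_force: 4.1
```

```bash
python3 -c "
from h import *
look()"
```

```text
t 12.12 L mm [  9.7 -51.1  96.1] toolx in L [ 1.     0.    -0.004] z [-0.004  0.    -1.   ] F(L) [-8.42 -1.42  3.35] 0.0
-56 [10.2, 10.4]; -50 [10.2, 10.2]; -44 [10.4, 10.3]; -38 [10.3, 10.0]; -32 [10.0, 10.3]; -26 [10.1, 10.3]; 4 [157.8, 157.9]; 10 [169.6, 169.9]; 16 [175.8, 176.1]; 22 [165.2, 165.5]; 28 [111.9, 111.9]; 34 [111.7, 111.6]; 40 [111.4, 111.4]; 46 [111.1, 111.2]; 52 [110.9, 110.8]; 58 [110.6, 110.6]; 64 [110.3, 110.3]; 70 [110.0, 110.1]; 76 [109.7, 109.9]; 82 [109.5, 109.5]; 88 [109.2, 109.3]; 94 [108.9, 109.0]; 100 [108.7, 108.6]; 106 [108.3, 108.4]; 112 [108.1, 108.1]; 118 [107.9, 107.8]; 124 [106.3, None];
```

jog_arm(
  targets=[
    [[0.03,0,0],[0,0,0],0],
    [[0.06,0,0],[0,0,0],0],
    [[0.09,0,0],[0,0,0],0],
    [[0.1,0,0],[0,0,0],0],
  ],
)

```text
time: 12.68
tool_pos: [0.6133, -0.0785, 0.0949]
tool_rot: [-0.0, 0.995, 0.1, -0.003]
contact_force: [-7.3, -2.9, -0.6]
gripper_width: -0.005
grasp_force: 3.7
```

```bash
python3 -c "
from h import *
look()"
```

```text
t 12.68 L mm [ 11.5 -50.9  94.9] toolx in L [ 1.     0.    -0.006] z [-0.006  0.001 -1.   ] F(L) [-7.68 -1.36 -0.56] -0.01
-56 [9.3, 10.2]; -50 [10.4, 10.3]; -44 [10.4, 10.2]; -38 [10.5, 10.4]; -32 [10.0, 10.2]; -26 [10.2, 10.3]; 4 [153.8, 153.6]; 10 [168.1, 168.3]; 16 [176.1, 176.4]; 22 [166.1, 167.2]; 28 [110.7, 110.7]; 34 [110.4, 110.5]; 40 [110.4, 110.3]; 46 [110.1, 110.1]; 52 [110.0, 110.0]; 58 [109.7, 109.8]; 64 [109.5, 109.5]; 70 [109.3, 109.5]; 76 [109.1, 109.2]; 82 [109.0, 109.0]; 88 [108.8, 108.8]; 94 [108.5, 108.5]; 100 [108.4, 108.3]; 106 [108.1, 108.1]; 112 [107.9, 107.9]; 118 [107.8, 107.7]; 124 [107.3, 107.3];
```

The rear edge has cleared the sill and started down, held by friction; drag it down with the fingers.

jog_arm(
  targets=[
    [[0.02,0,0.05],[0,0,0],0],
    [[0.03,0,0.12],[0,0,0],0],
    [[0.03,0,0.2],[0,0,0],0],
    [[0.03,0,0.28],[0,0,0],0],
    [[0.03,0,0.36],[0,0,0],0],
    [[0.03,0,0.44],[0,0,0],0],
  ],
)

```text
time: 13.48
tool_pos: [0.6138, -0.0789, 0.0861]
tool_rot: [0.0, 0.995, 0.1, -0.003]
contact_force: [-13.7, -3.3, 10.0]
gripper_width: 0.0
grasp_force: 7.5
```

```bash
python3 -c "
from h import *
look()"
```

```text
t 13.47 L mm [ 12.  -51.4  86.1] toolx in L [ 1.     0.    -0.007] z [-0.007 -0.    -1.   ] F(L) [-14.1   -0.51  10.01] 0.0
-50 [10.2, 10.0]; -44 [10.2, 10.2]; -38 [10.4, 10.2]; -32 [10.2, 10.2]; -26 [10.0, 10.3]; 4 [145.8, 145.7]; 10 [159.3, 159.4]; 16 [167.6, 167.1]; 22 [160.9, 160.6]; 28 [107.3, 107.3]; 34 [107.3, 107.3]; 40 [107.4, 107.3]; 46 [107.3, 107.3]; 52 [107.3, 107.3]; 58 [107.4, 107.2]; 64 [107.3, 107.3]; 70 [107.1, 107.3]; 76 [107.4, 107.4]; 82 [107.3, 107.4]; 88 [107.3, 107.4]; 94 [107.3, 107.3]; 100 [107.3, 107.2]; 106 [107.4, 107.2]; 112 [107.4, 107.3]; 118 [107.3, 107.3];
```

Flat at z 107.3: seated. Back off slowly without lifting, then rise.

jog_arm(
  targets=[
    [[-0.04,0,0],[0,0,0],0],
    [[-0.1,0,0],[0,0,0],0],
    [[-0.18,0,0],[0,0,0],0],
    [[-0.3,0,0],[0,0,0],0],
    [[-0.6,0,0],[0,0,0],0],
    [[-1.0,0,0],[0,0,0],0],
    [[-1.2,0,0],[0,0,0],0],
    [[-1.2,0,0],[0,0,0],0],
  ],
)

```text
time: 14.52
tool_pos: [0.5863, -0.0841, 0.0854]
tool_rot: [-0.0, 0.995, 0.1, 0.0]
contact_force: [0.3, -0.0, -0.4]
gripper_width: -0.001
grasp_force: 0.0
```

jog_arm(
  targets=[
    [[0,0,-1.0],[0,0,0],0],
    [[0,0,-2.5],[0,0,0],0],
    [[0,0,-4.5],[0,0,0],0],
    [[0,0,-5.5],[0,0,0],0],
    [[0,0,-6],[0,0,0],0],
    [[0,0,-6],[0,0,0],0],
  ],
)

```text
time: 15.28
tool_pos: [0.587, -0.0841, 0.2358]
tool_rot: [0.0, 0.995, 0.1, 0.001]
contact_force: [0.2, 0.6, -0.2]
gripper_width: 0.002
grasp_force: 0.0
```

```bash
python3 -c "
from h import *
look('w4')"
```

```text
t 15.28 L mm [-15.3 -51.1 235.8] toolx in L [1.    0.    0.001] z [ 0.001 -0.    -1.   ] F(L) [ 0.35  0.55 -0.22] 0.0
-80 [71.3, 60.0]; -74 [63.1, 63.2]; -68 [66.3, 66.6]; -62 [68.9, 69.0]; -56 [72.4, 72.1]; -50 [75.9, 75.9]; -44 [79.0, 79.0]; -38 [83.0, 83.1]; -32 [86.5, 86.1]; -26 [90.2, 90.1]; -20 [310.0, 310.0]; -14 [311.3, 311.2]; -8 [312.5, 313.3]; -2 [303.4, 303.9]; 4 [105.2, 105.4]; 10 [105.4, 105.0]; 16 [105.0, 105.1]; 22 [106.1, 106.2]; 28 [107.4, 107.5]; 34 [107.3, 107.2]; 40 [107.3, 107.1]; 46 [107.3, 107.0]; 52 [107.3, 107.0]; 58 [107.2, 107.3]; 64 [107.3, 107.2]; 70 [107.4, 107.3]; 76 [107.4, 107.3]; 82 [107.3, 107.3]; 88 [107.4, 107.3]; 94 [107.2, 107.2]; 100 [107.1, 107.1]; 106 [107.2, 107.2]; 112 [107.0, 107.2]; 118 [107.4, 107.3]; 124 [107.3, 107.2]; 130 [107.3, 107.2]; 136 [113.9, 113.1]; 142 [117.1, 117.2];
```

View pics/w4.png

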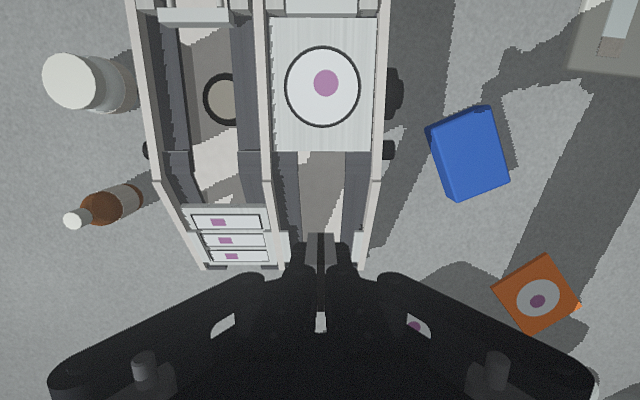

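The plate lies flat between the sill (row ≈152) and the bar (row ≈15). The slide plate, bottle, jar and case are undisturbed.

```bash
python3 -c "
from plant import *
print(job_done())"
```

```text
the job is handed in; nothing more can be done
None
```

The dish plate is seated flat in its recess, held between the sill and the spring bar; the other plate and the things standing around look undisturbed, and the job was handed in at about 15 s.

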